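# Unclamp a test piece and hold it up in tongs

## Robot

A 7-joint arm with a two-finger parallel gripper is mounted at the origin on the work surface. World frame = base frame: x ahead of the robot, y to its left, z up, the work surface at z = 0. Lengths are in m, angles in degrees, forces in N, time in s.
With the tool pointing down it reaches from about 0.425 to 0.875 m from the base axis. Payload 4.7 kg.
Tool frame: the origin (TCP) lies on the front face of the gripper's body, between the roots of the fingers; the fingertips stand 70 mm ahead of it and the grasp point (between the pads) lies 51 mm ahead of it; z points along the fingers, y is the direction in which the jaws open and shut (so a half turn about z gives the same grasp; the last joint's range is limited). The gripper opens to 87 mm and grips with 3 to 60 N. Pads are 19 mm wide; open, the fingers measure 117 mm over their backs; the gripper's body (75 mm by 190 mm) begins 51 mm behind the grasp point.
Start: joints at [-63.65, 18.392, -4.016, 83.108, 1.295, 78.541, -3.26], TCP at [0.28, 0.586, 0.292] pointing down, gripper open.
Joint ranges: [-163.93, 163.93], [-17.29, 119.83], [-79.2, 71.16], [3.27, 140.29], [-89.18, 269.18], [5.43, 117.66], [-154.24, 154.24]. Speed limits (degrees/s): [147.25, 147.25, 180, 180, 180, 180, 180].

## Interface

Orientations are given as [roll, pitch, yaw] about the fixed x, y, z axes, in that order (R = Rz(yaw) Ry(pitch) Rx(roll)).
In Python, from cell import env gives the robot as it stands.
- The arm moves only by the tool drive_tool, never from a script. Its argument "commands" is a list of rows, each a list of 7 numbers: the shift along the tool's x, y, z in cm, then the turn, a rotation vector about the tool's x, y, z in degrees, then the opening, from 0 (shut) to 1 (fully open). In form: [[tx, ty, tz, rx, ry, rz, hand], ...]. A call has 1 to 20 rows; each row shifts and turns the commanded pose from where the row before left it, along the tool's axes as they then stand; what a row does not reach is not made up. A row lasts 1/12 s, in which the tool goes at most 41.7 mm and 7.16 degrees, less where a joint would pass 70% of its speed; a pose out of reach is approached as far as the arm can. A call is refused whole if a number of a shift passes 4.17 or a number of a turn 7.16, either way. A call with a gripper value outside its range is refused whole. The fingers move at their own pace and stop on an object; "force" is the grip in N (left out, the last holds). Time passes only in rows, so rows that do not move let the fingers close. It gives the time, the measured TCP pose, the force and the opening at its end, in the units of the state.
- env.get_obs(): the state, without advancing time (a new reading comes with each control period).
- env.read_camera(name): name is "side" or "top" or "wrist"; returns a dict with "img" (384x512x3 uint8, blue, green, red), "mtx" (3x3 intrinsics, pixels), "pose" (4x4, takes a point from camera to world coordinates). Camera axes: x right, y down, z forward; pixel columns grow to the right and rows downward; lengths in m; the calibration is good to about 2 mm. A picture is of the moment at which its call begins. There is no depth.
- env.sign_off(): hands the job in, once; it reports no verdict.
The state is a dict: "time_s": time; "qpos": joint angles; "joint_velocities": joint speeds; "effort": joint torques, N m; "tool_pos": TCP position; "tool_rot": TCP orientation; "force": force on the tool from outside, world axes, zero at the start; "wrist_torque": the same for the moment, N m; "grip_width": finger opening in m.
Only numpy, scipy, OpenCV 4.12 (cv2) and the standard library are available. Lean on these libraries where they do the work, as an engineer would, in place of code of your own. Each camera call takes 0.05 s, during which the arm holds its last target.

## Task

Slide the vise jaw fully open, then pull the tongs out of their holder, close their tips on the stem of the test piece standing in the vise, and lift the piece straight out, at least 8 cm above where it stood. Nothing is put down: finish while still holding the piece steady up there in the tongs, with the vise left open. The gripper itself must not touch the test piece, the piece must not be moved before the vise is open, and the other objects on the bench are to be left alone.

Things in the scene. Friction and masses are not known exactly. Their poses are not given: they have to be found in the camera images.
- vise: Grey and steel vise fixed to the bench, 200 x 90 mm (two ears reach 130 mm), bed top 30 mm, jaw tops 54 mm above the bench. Origin on the bench under the middle of the clamping place; x is the direction in which the moving jaw slides open, z up; the fixed jaw is on the -x side, a low stop block at the +x end. Place and yaw vary; it may be left or right of the robot.
- vise_jaw (a joint): Travel of the moving steel jaw in m: 0 to 0.002 = clamped; it slides along the vise's +x to a stop at 0.045 = fully open. It slides stiffly (about 4 N) and stays where it is left. While shut, a ledge on the jaw covers 6 mm of the piece's foot, so the piece cannot come up.
- jaw_handle (a point): Point to grip on the moving jaw: the upright black grip on its top, 26 mm along the vise's x, 16 mm thick across (y), from 54 to 103 mm above the bench; the point is on its centre line, 85 mm above the bench. Axes as the vise's. When shut it is 38 mm from the clamping place along the vise's +x.
- piece_mid (a point): Aluminium test piece (about 100 g) on the vise bed between the jaws: foot 40 (x) x 30 (y) x 14 mm high, on it a square stem 22 x 22 mm, 46 mm high; 60 mm high in all. This point is on its centre line, half-way up: 60 mm above the bench while in the vise. Axes as the vise's.
- piece: The same test piece; origin at the centre of its underside. In the vise its stem's top is 90 mm above the bench, well above the jaws; the tongs fit well with the middle of their tips 72 mm above the bench, closing along the piece's y.
- tongs_grip (a point): Point to grip on the tongs, between their two black rubber pads, each 24 mm wide (x) and 28 mm high, centred at this height, 41 mm below the tongs' top and 90 mm above the lower end of the tips. z is up along the tongs, y the direction in which the legs close. Open, the pads' outer faces are about 46 mm apart at this height, 50 mm at the pads' lower edge.
- tongs_tips (a point): Point midway between the tips of the open tongs, 10 mm above their lower end and 80 mm below tongs_grip; axes as tongs_grip. At rest the tips stand 54 mm apart; squeezed to 36 mm over the pads, the pads are parallel and the tips 22 mm apart, closed on the stem.
- tongs: Sprung steel tongs (110 g) standing upright in the holder, tips down: two flat legs 20 mm wide, hinged at the top, 131 mm high in all; origin at the lower end of the tips. The spring pushes out with 5 N at the pads when open, 8 N at 36 mm. Fingers held about 46 mm apart carry the tongs still open; a grip of 40 to 60 N clamps the stem firmly.
- tongs_leg: The hinged leg of the tongs (on the -y side); origin on the hinge, 125 mm above the lower end of the tips.
- holder: Steel pocket holder fixed to the bench in which the tongs stand: 36 (x) x 80 (y) mm outside, 45 mm high, walls and floor 5 mm, open at the top, on a flat plate 90 x 120 mm. Origin at the centre of its underside.
- jar: Amber jar, 44 mm across, 60 mm high, not to be disturbed. Origin at the centre of its underside.
- slug: Dark steel round slug, 40 mm across, 35 mm high, not to be disturbed. Origin at the centre of its underside.
- driver: Screwdriver with black handle, about 160 mm long, lying along its own x, not to be disturbed.

How it is judged:
By the outcome, as a careful person would: the job done as asked, in the order asked, and still so for the second after the job is handed in, while the arm keeps its last pose, push and grip.
It also fails if it takes over 56 s, if anything falls off the work surface, if the arm or the gripper's body presses on something with over 40 N, if the wrist force passes 120 N, or if a joint passes its speed limit or range.

## Working session

There is one attempt and no reset: what is moved stays moved. The work goes in short steps, Python scripts to look and compute and a tool call to move; the robot and the scene stay as the last step left them, time stands still between calls to the robot, and variables do not carry over. Pictures are saved under pics/ and viewed, and the job is handed in when it is done.

Besides the shell and the picture viewer there is one more tool, called after "Emit:" as name([rows], argument=value, ...), one row to a line, values as JSON. drive_tool: Moves the arm, as the interface text tells. Its arguments: {"type":"object","properties":{"commands":{"type":"array"},"force":{"type":"number"}},"required":["commands"]}

```bash
ls; mkdir -p pics; python3 - <<'E'
from cell import env
import cv2
o=env.get_obs()
for k in o: print(k,o[k])
for n in ["side","top","wrist"]:
    c=env.read_camera(n); cv2.imwrite(f"pics/{n}0.png",c["img"]); print(n,c["mtx"].tolist(),c["pose"].round(4).tolist())
E
```

```text
pics
time_s 0.0
qpos [-63.64952268  18.44122238  -4.01597295  83.17542467   1.29538439
  78.53917959  -3.25903642]
joint_velocities [-0.0172069   0.08696032 -0.02451871  0.01736482 -0.01814288 -0.01052773
 -0.01342303]
effort [-3.58763518e-04 -4.91280019e+01 -4.03902009e-01 -3.12525094e+01
 -6.38051704e-02  4.36093309e-02  1.63722525e-04]
tool_pos [0.2801265  0.58607992 0.29113234]
tool_rot [-1.79889439e+02  5.90313088e-03  1.54460749e+02]
force [-0.3854292  -0.25089495 -0.00248195]
wrist_torque [ 0.00500096 -0.00880784 -0.00461752]
grip_width 0.08698053949514506
side [[480.1647171940479, 0.0, 255.1757341750492], [0.0, 480.1647171940479, 197.60836231705653], [0.0, 0.0, 1.0]] [[0.8665, -0.3693, 0.3358, 0.2694], [-0.4986, -0.6115, 0.6144, -0.602], [-0.0216, -0.6998, -0.714, 0.7781], [0.0, 0.0, 0.0, 1.0]]
top [[403.8705590274666, 0.0, 257.41731596347637], [0.0, 403.8705590274666, 194.10175674287447], [0.0, 0.0, 1.0]] [[-0.0083, -0.9973, 0.0727, 0.5358], [-0.9999, 0.0078, -0.0072, -0.0192], [0.0066, -0.0728, -0.9973, 0.8475], [0.0, 0.0, 0.0, 1.0]]
wrist [[341.104197228974, 0.0, 254.68139740976733], [0.0, 341.104197228974, 191.63433603101092], [0.0, 0.0, 1.0]] [[0.4308, 0.8735, 0.2268, 0.2196], [0.9025, -0.4169, -0.1086, 0.6151], [-0.0003, 0.2515, -0.9679, 0.3833], [0.0, 0.0, 0.0, 1.0]]
```

View pics/top0.png

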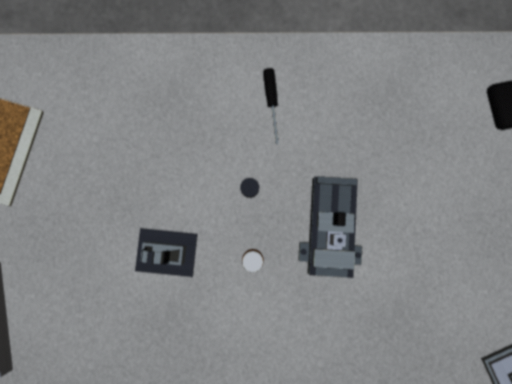

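View pics/side0.png

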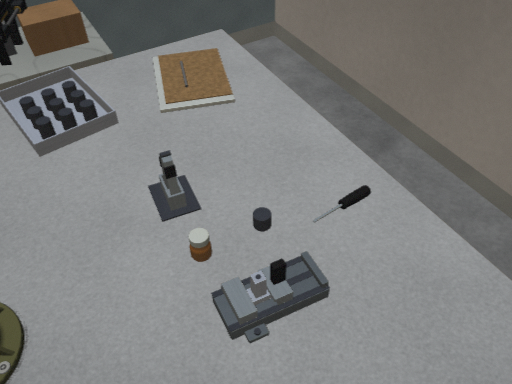

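View pics/wrist0.png

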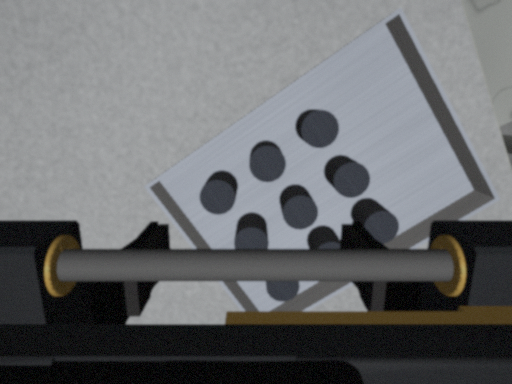

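The top view shows the vise at about (335,228), with the jaw handle at (339,218) and the piece at (337,240). The holder is at about (166,252), the jar at (252,261), the slug at (250,187) and the driver at (271,100). Next I'll zoom in.

```bash
python3 - <<'E'
import cv2,numpy as np
t=cv2.imread("pics/top0.png"); s=cv2.imread("pics/side0.png")
f=lambda im,x,y,w,h,k:cv2.convertScaleAbs(cv2.resize(im[y:y+h,x:x+w],None,fx=k,fy=k,interpolation=cv2.INTER_CUBIC),alpha=1.6)
cv2.imwrite("pics/t_vise.png",f(t,290,165,80,120,5))
cv2.imwrite("pics/t_hold.png",f(t,125,215,80,70,7))
cv2.imwrite("pics/s_vise.png",f(s,205,235,135,110,5))
cv2.imwrite("pics/s_hold.png",f(s,140,140,70,85,7))
E
```

```text
(no output)
```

View pics/t_vise.png

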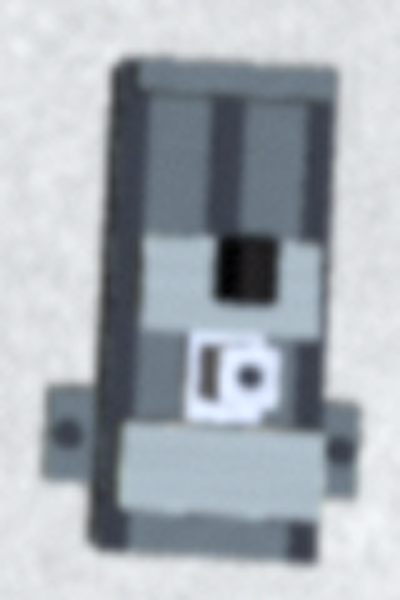

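View pics/t_hold.png

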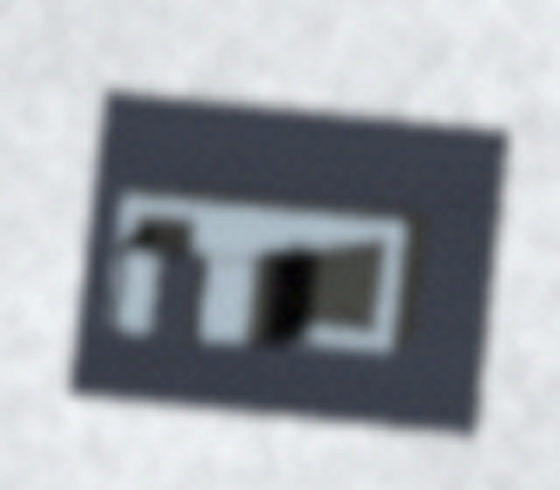

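View pics/s_vise.png

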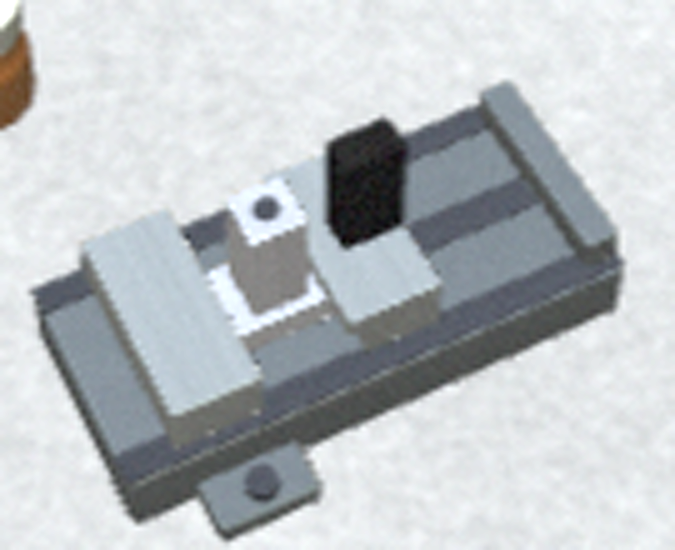

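View pics/s_hold.png

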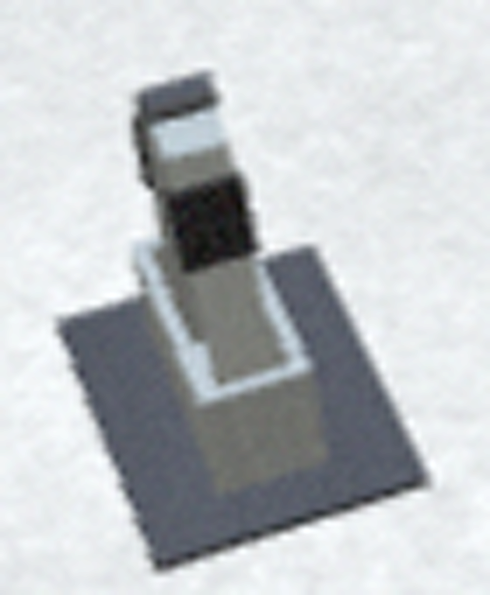

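```bash
cat > h.py <<'E'
import numpy as np, cv2
from cell import env
def ray(c,uv):
    d=np.linalg.inv(c["mtx"])@np.array([uv[0],uv[1],1.]); return c["pose"][:3,3],c["pose"][:3,:3]@d
def plane(c,uv,z):
    o,d=ray(c,uv); return o+d*(z-o[2])/d[2]
def tri(*cu):
    A=np.zeros((3,3));b=np.zeros(3)
    for c,uv in cu:
        o,d=ray(c,uv); d=d/np.linalg.norm(d); P=np.eye(3)-np.outer(d,d); A+=P;b+=P@o
    p=np.linalg.solve(A,b); return p
def unc(x,y,x0,y0,k): return ((x+.5)/k-.5+x0,(y+.5)/k-.5+y0)
def proj(c,p):
    q=c["mtx"]@(c["pose"][:3,:3].T@(np.asarray(p)-c["pose"][:3,3])); return q[:2]/q[2]
E
python3 - <<'E'
from h import *
T=env.read_camera("top");S=env.read_camera("side")
tv=lambda x,y:unc(x,y,290,165,5); th=lambda x,y:unc(x,y,125,215,7); sv=lambda x,y:unc(x,y,205,235,5); sh=lambda x,y:unc(x,y,140,140,7)
print("hole tri",tri((T,tv(250,376)),(S,sv(266,208))), plane(T,tv(250,376),.09),plane(S,sv(266,208),.09))
# vise right edges, bed top left/right corners z=.03 and fixed jaw top
a=plane(T,tv(318,560),.03);b=plane(T,tv(335,100),.03);print("right edge yaw",np.degrees(np.arctan2(*(b-a)[1::-1])))
a=plane(T,tv(88,543),.0);b=plane(T,tv(112,62),.0);print("left edge yaw",np.degrees(np.arctan2(*(b-a)[1::-1])))
e1=plane(T,tv(66,433),.012);e2=plane(T,tv(340,450),.012);print("ears",e1,e2,(e1+e2)/2,np.degrees(np.arctan2(*(e1-e2)[1::-1]))-90)
j1=plane(T,tv(123,420),.054);j2=plane(T,tv(322,430),.054);print("jaw edge yaw",np.degrees(np.arctan2(*(j1-j2)[1::-1]))-90)
for z in (0,.004):
    P=np.array([plane(T,th(*p),z) for p in [(108,93),(508,130),(474,431),(72,390)]])
    print("plate",z,P.mean(0), [np.linalg.norm(P[i]-P[(i+1)%4]).round(4) for i in range(4)], np.degrees(np.arctan2(*(P[0]-P[1])[1::-1]))-90,np.degrees(np.arctan2(*(P[0]-P[3])[1::-1])),np.degrees(np.arctan2(*(P[1]-P[2])[1::-1])))
P=np.array([plane(S,sh(*p),0.0) for p in [(57,322),(315,246),(430,485),(158,570)]]);print("plate side",P.mean(0))
# handle top, side view corners
P=[plane(S,sv(*p),.103) for p in [(328,140),(382,119),(407,134),(352,160)]];print("handle top side",np.mean(P,0));
E
```

```text
hole tri [ 0.50322092 -0.17713405  0.08921395] [ 0.50425865 -0.1774441   0.09      ] [ 0.5019295  -0.17719027  0.09      ]
right edge yaw -3.6125174295621902
left edge yaw -3.8832895344377167
ears [ 0.4783739  -0.11748854  0.012     ] [ 0.47044915 -0.23007533  0.012     ] [ 0.47441153 -0.17378193  0.012     ] -4.026290847822537
jaw edge yaw -3.356470099119818
plate 0 [0.47886472 0.16559967 0.        ] [np.float64(0.1198), np.float64(0.0891), np.float64(0.1196), np.float64(0.088)] -5.748759393959105 -6.204855825519108 -6.330371403095287
plate 0.004 [0.47913347 0.16472728 0.004     ] [np.float64(0.1192), np.float64(0.0887), np.float64(0.119), np.float64(0.0876)] -5.748759393959062 -6.20485582551909 -6.330371403095285
plate side [ 4.77227918e-01  1.65846233e-01 -2.77555756e-17]
handle top side [ 0.5424859  -0.17792155  0.103     ]
```

Emit:
drive_tool([
  [0,0,0,0,0,-5.45,1],
  [0,0,0,0,0,-5.45,1],
  [0,0,0,0,0,-5.45,1],
  [0,0,0,0,0,-5.45,1],
])

```text
time_s: 0.58
tool_pos: [0.2802, 0.5864, 0.2921]
tool_rot: [-180.0, -0.0, 176.5]
force: [0.4, 0.3, 0.2]
grip_width: 0.0873
```

Emit:
drive_tool([
  [-0.7,-1.7,0,0,0,0,1],
  [-1.5,-3.5,0,0,0,0,1],
  [-1.5,-3.6,0,0,0,0,1],
  [-1.6,-3.9,0,0,0,0,1],
  [-1.6,-3.8,0,0,0,0,1],
  [-1.6,-3.8,0,0,0,0,1],
  [-1.6,-3.8,0,0,0,0,1],
  [-1.6,-3.8,0,0,0,0,1],
  [-1.6,-3.8,0,0,0,0,1],
  [-1.6,-3.8,0,0,0,0,1],
  [-1.6,-3.8,0,0,0,0,1],
  [-1.6,-3.8,0,0,0,0,1],
  [-1.6,-3.8,0,0,0,0,1],
  [-1.6,-3.8,0,0,0,0,1],
  [-1.6,-3.8,0,0,0,0,1],
  [-1.6,-3.8,0,0,0,0,1],
  [-1.6,-3.8,0,0,0,0,1],
  [-1.6,-3.8,0,0,0,0,1],
  [-1.6,-3.8,0,0,0,0,1],
  [-1.5,-3.5,0,0,0,0,1],
])

```text
time_s: 2.25
tool_pos: [0.5399, -0.1661, 0.2926]
tool_rot: [-180.0, 0.1, 176.2]
force: [0.1, -0.5, -0.5]
grip_width: 0.087
```

Emit:
drive_tool([
  [0,0,0,0,0,0,1],
  [0,0,0,0,0,0,1],
])

```text
time_s: 2.42
tool_pos: [0.5394, -0.1662, 0.2919]
tool_rot: [-179.9, -0.0, 176.0]
force: [-0.2, 1.0, 0.4]
grip_width: 0.087
```

```bash
python3 - <<'E'
from h import *
o=env.get_obs(); print(o["time_s"],o["tool_pos"],o["tool_rot"],o["qpos"],o["force"])
for n in ["wrist"]:
    c=env.read_camera(n); cv2.imwrite("pics/w1.png",cv2.convertScaleAbs(c["img"],alpha=1.5))
    for p in [(.542,-.1795,.103),(.5035,-.1772,.09)]: print(proj(c,p))
E
```

```text
2.4167 [ 0.53940357 -0.1662391   0.29190738] [-1.79929512e+02 -4.69943974e-02  1.75961297e+02] [-16.86952333   8.57587729  34.79635014  96.75529503  -4.94374795
  76.26375591 104.76598562] [-0.21957365  0.95917003  0.43282818]
[239.79835447 189.14066126]
[239.47844277 141.85671248]
```

View pics/w1.png

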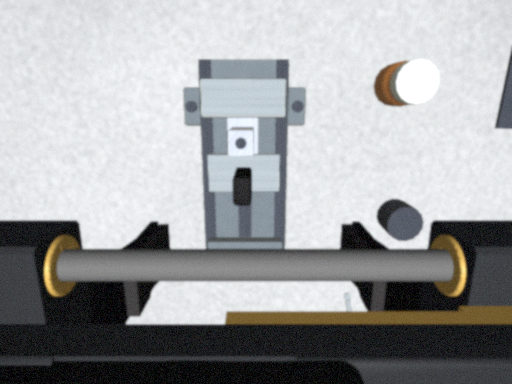

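Emit:
drive_tool([
  [-0.33,-1.18,1,0,0,0,1],
  [0,0,2.5,0,0,0,1],
  [0,0,3,0,0,0,1],
  [0,0,3,0,0,0,1],
  [0,0,2.5,0,0,0,1],
  [0,0,2,0,0,0,1],
  [0,0,1.6,0,0,0,1],
  [0,0,0,0,0,0,1],
  [0,0,0,0,0,0,1],
])

```text
time_s: 3.22
tool_pos: [0.542, -0.1735, 0.1359]
tool_rot: [179.9, -0.1, 176.4]
force: [-0.8, 0.5, 0.3]
grip_width: 0.0866
```

```bash
python3 - <<'E'
from h import *
o=env.get_obs(); print(o["tool_pos"],o["tool_rot"],o["force"])
c=env.read_camera("wrist"); cv2.imwrite("pics/w2.png",cv2.convertScaleAbs(c["img"],alpha=1.5))
E
```

```text
[ 0.54195058 -0.17349835  0.13589934] [ 1.79926977e+02 -8.94554245e-02  1.76402852e+02] [-0.78214909  0.45504623  0.28342155]
```

View pics/w2.png

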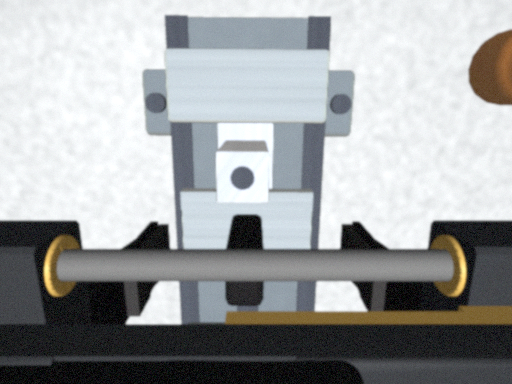

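Emit:
drive_tool([
  [0,-0.4,0,0,0,0,1],
  [0,0,0,0,0,0,0],
  [0,0,0,0,0,0,0],
  [0,0,0,0,0,0,0],
  [0,0,0,0,0,0,0],
  [0,0,0,0,0,0,0],
  [0,0,0,0,0,0,0],
  [0,0,0,0,0,0,0],
], force=30)

```text
time_s: 3.93
tool_pos: [0.542, -0.1796, 0.1363]
tool_rot: [180.0, 0.0, 176.3]
force: [1.0, -0.5, 0.5]
grip_width: 0.0482
```

Emit:
drive_tool([
  [0,0.1,0,0,0,0,0],
  [0,0,0,0,0,0,0],
  [0,0,0,0,0,0,0],
  [0,0,0,0,0,0,0],
  [0,0,0,0,0,0,0],
  [0,0,0,0,0,0,0],
  [0,0,0,0,0,0,0],
], force=30)

```text
time_s: 4.52
tool_pos: [0.5421, -0.178, 0.1362]
tool_rot: [179.9, -0.0, 176.3]
force: [-0.7, 1.9, 1.3]
grip_width: 0.0156
```

Emit:
drive_tool([
  [-0.2,0,0,0,0,0,0],
  [-0.4,0,0,0,0,0,0],
  [-0.5,0,0,0,0,0,0],
  [-0.6,0,0,0,0,0,0],
  [-0.6,0,0,0,0,0,0],
  [-0.6,0,0,0,0,0,0],
  [-0.5,0,0,0,0,0,0],
  [-0.4,0,0,0,0,0,0],
  [-0.3,0,0,0,0,0,0],
  [-0.2,0,0,0,0,0,0],
  [0,0,0,0,0,0,0],
], force=30)

```text
time_s: 5.43
tool_pos: [0.585, -0.181, 0.1363]
tool_rot: [180.0, -0.0, 176.3]
force: [-3.0, 3.4, 3.4]
grip_width: 0.016
```

Emit:
drive_tool([
  [-0.1,0,0,0,0,0,0],
  [-0.1,0,0,0,0,0,0],
  [0,0,0,0,0,0,0],
])

```text
time_s: 5.68
tool_pos: [0.5856, -0.1811, 0.1362]
tool_rot: [179.9, -0.2, 176.3]
force: [-7.1, 4.8, 7.2]
grip_width: 0.016
```

Emit:
drive_tool([
  [-0.1,0,0,0,0,0,0],
  [-0.1,0,0,0,0,0,0],
  [0,0,0,0,0,0,0],
])

```text
time_s: 5.93
tool_pos: [0.5859, -0.1812, 0.1362]
tool_rot: [179.9, -0.4, 176.2]
force: [-12.7, 4.8, 11.0]
grip_width: 0.0154
```

Emit:
drive_tool([
  [-0.1,0,0,0,0,0,0],
  [-0.1,0,0,0,0,0,0],
  [0,0,0,0,0,0,0],
])

```text
time_s: 6.18
tool_pos: [0.5862, -0.1812, 0.1361]
tool_rot: [179.8, -0.7, 176.2]
force: [-17.3, 6.7, 15.7]
grip_width: 0.0157
```

```bash
python3 - <<'E'
from h import *
c=env.read_camera("side"); cv2.imwrite("pics/s2.png",cv2.convertScaleAbs(cv2.resize(c["img"][215:345,190:360],None,fx=4,fy=4),alpha=1.5))
E
```

```text
(no output)
```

View pics/s2.png

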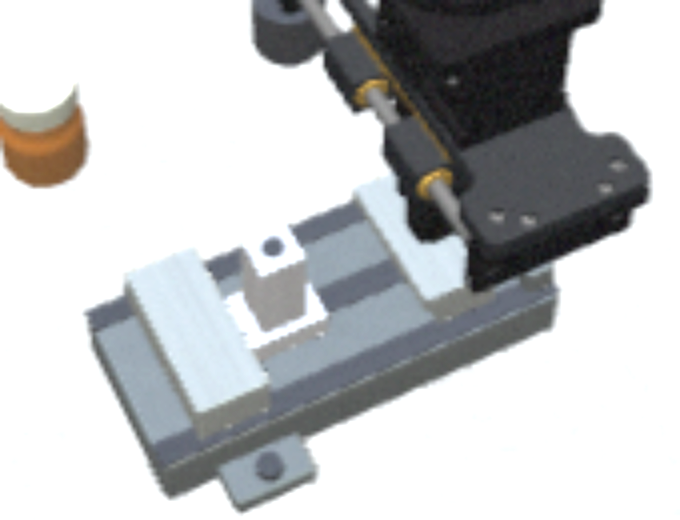

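Emit:
drive_tool([
  [0.3,0,0,0,0,0,0],
  [0,0,0,0,0,0,0.45],
  [0,0,0,0,0,0,0.7],
  [0,0,0,0,0,0,0.7],
  [0,0,0,0,0,0,0.7],
  [0,0,0,0,0,0,0.7],
  [0,0,0,0,0,0,1],
])

```text
time_s: 6.82
tool_pos: [0.5882, -0.1818, 0.1362]
tool_rot: [-180.0, 0.0, 176.3]
force: [0.0, 0.6, -0.8]
grip_width: 0.0477
```

Emit:
drive_tool([
  [0,0,-1.5,0,0,0,1],
  [0,0,-3,0,0,0,1],
  [0,0,-3.5,0,0,0,1],
  [0,0,-3.5,0,0,0,1],
  [0,0,-2.5,0,0,0,1],
  [0.8,2,-1.4,0,0,0,1],
  [1.4,3.5,0,0,0,0,1],
  [1.4,3.5,0,0,0,0,1],
  [1.4,3.5,0,0,0,0,1],
  [1.4,3.5,0,0,0,0,1],
  [1.4,3.5,0,0,0,0,1],
  [1.4,3.5,0,0,0,0,1],
  [1.4,3.5,0,0,0,0,1],
  [1.4,3.5,0,0,0,0,1],
  [1.0,2.5,0,0,0,0,1],
  [0.2,0.7,0,0,0,2.3,1],
  [0,0,0,0,0,0,1],
  [0,0,0,0,0,0,1],
  [0,0,0,0,0,0,1],
])

```text
time_s: 8.4
tool_pos: [0.4785, 0.1568, 0.2903]
tool_rot: [-180.0, 0.0, 173.9]
force: [0.2, 0.3, 0.1]
grip_width: 0.0872
```

```bash
python3 - <<'E'
from h import *
o=env.get_obs(); print(o["tool_pos"],o["tool_rot"],o["force"],o["qpos"])
c=env.read_camera("wrist"); cv2.imwrite("pics/w3.png",cv2.convertScaleAbs(c["img"],alpha=1.5))
cv2.imwrite("pics/w3c.png",cv2.convertScaleAbs(cv2.resize(c["img"][110:250,180:330],None,fx=4,fy=4,interpolation=cv2.INTER_CUBIC),alpha=1.5))
np.savez("w3.npz",m=c["mtx"],p=c["pose"])
c=env.read_camera("top"); cv2.imwrite("pics/t3.png",cv2.convertScaleAbs(cv2.resize(c["img"][160:300,280:380],None,fx=4,fy=4),alpha=1.5))
E
```

```text
[0.47847669 0.15676432 0.29031837] [-1.79972131e+02  2.91301989e-02  1.73881802e+02] [0.18811015 0.3219207  0.1111079 ] [-3.96803007e+01  1.19277463e-01  1.86132791e+01  1.04332572e+02
  2.91033893e-05  7.55412098e+01  6.28147244e+01]
```

View pics/w3.png

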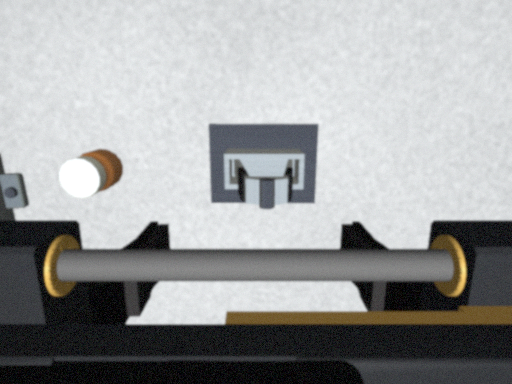

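View pics/w3c.png

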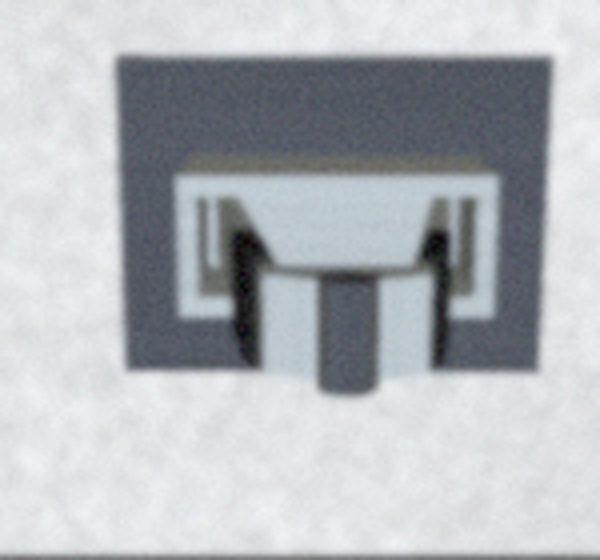

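View pics/t3.png

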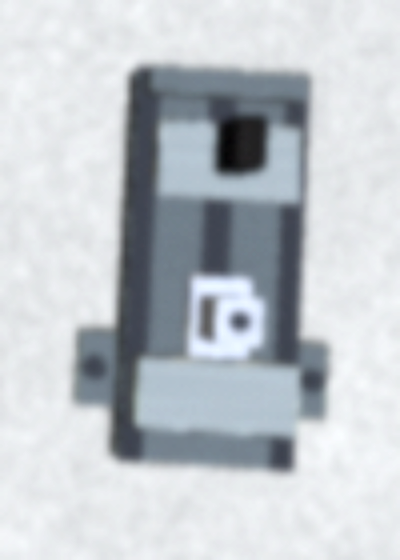

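```bash
python3 - <<'E'
from h import *
d=np.load("w3.npz"); W=dict(mtx=d["m"],pose=d["p"]); T=env.read_camera("top")
w=lambda x,y:unc(x,y,180,110,4); th=lambda x,y:unc(x,y,125,215,7)
print("top hinge wrist z.136,.132", plane(W,w(348,328),.136),plane(W,w(348,326),.132))
print("legs top L,R",[plane(W,w(x,328),.132) for x in (262,435)])
print("pads top edge y",[plane(W,w(x,365),.109).round(4) for x in (258,435)])
P=[plane(W,w(*p),0.002) for p in [(118,57),(553,57),(538,370),(128,370)]];print("plate",np.mean(P,0))
P=[plane(W,w(*p),0.045) for p in [(175,173),(500,173),(495,318),(180,318)]];print("pocket top",np.mean(P,0))
P=[plane(T,th(*p),0.045) for p in [(122,190),(410,215),(392,355),(115,330)]];print("pocket top T",np.mean(P,0))
P=[plane(T,th(*p),0.135) for p in [(160,245),(205,250),(200,345),(155,335)]];print("hinge T",np.mean(P,0))
E
```

```text
top hinge wrist z.136,.132 [0.47635815 0.16570268 0.136     ] [0.4770209  0.16577687 0.132     ]
legs top L,R [array([0.47567539, 0.14952388, 0.132     ]), array([0.47916662, 0.18214361, 0.132     ])]
pads top edge y [array([0.4894, 0.1465, 0.109 ]), array([0.4933, 0.1832, 0.109 ])]
plate [0.47930888 0.16617128 0.002     ]
pocket top [0.47893197 0.16596393 0.045     ]
pocket top T [0.47862964 0.16440462 0.045     ]
hinge T [0.47994094 0.16362714 0.135     ]
```

Emit:
drive_tool([
  [0.1,0.87,0,0,0,0,1],
  [0,0,1,0,0,0,1],
  [0,0,2.5,0,0,0,1],
  [0,0,3,0,0,0,1],
  [0,0,3,0,0,0,1],
  [0,0,2.2,0,0,0,1],
  [0,0,1.6,0,0,0,1],
  [0,0,1.1,0,0,0,1],
  [0,0,0,0,0,0,1],
  [0,0,0,0,0,0,1],
])

```text
time_s: 9.38
tool_pos: [0.4777, 0.1671, 0.146]
tool_rot: [-180.0, -0.0, 174.0]
force: [-0.2, 0.6, 1.1]
grip_width: 0.0869
```

```bash
python3 - <<'E'
from h import *
o=env.get_obs(); print(o["tool_pos"],o["tool_rot"],o["force"])
c=env.read_camera("wrist"); cv2.imwrite("pics/w4.png",cv2.convertScaleAbs(c["img"],alpha=1.8))
c=env.read_camera("side"); cv2.imwrite("pics/s4.png",cv2.convertScaleAbs(cv2.resize(c["img"][120:230,90:240],None,fx=5,fy=5),alpha=1.8))
E
```

```text
[0.47772894 0.16705368 0.14599969] [-1.79969675e+02 -3.22289643e-02  1.73962572e+02] [-0.23327084  0.5642427   1.05285629]
```

View pics/w4.png

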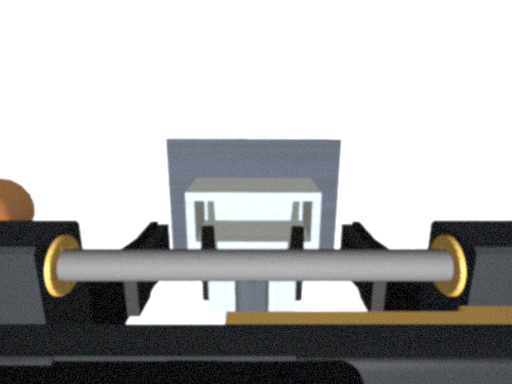

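View pics/s4.png

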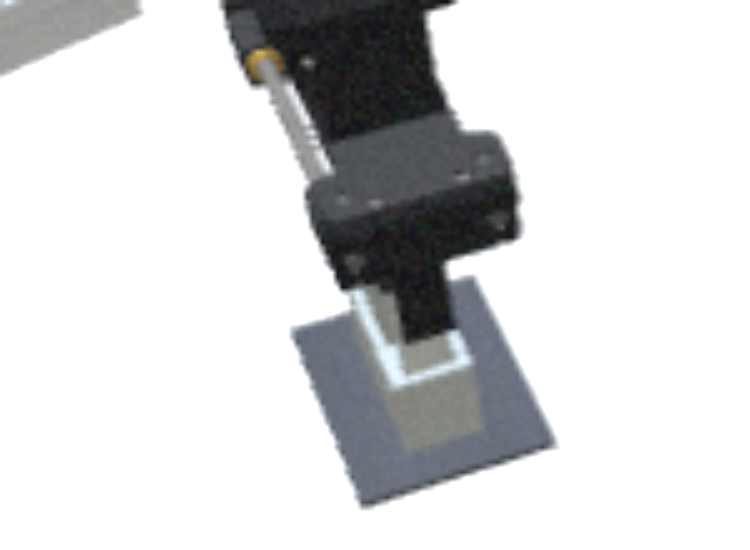

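Emit:
drive_tool([
  [0,-0.1,0,0,0,0,0.7],
  [0,0,0,0,0,0,0.6],
  [0,0,0,0,0,0,0.525],
  [0,0,0,0,0,0,0.525],
  [0,0,0,0,0,0,0.525],
  [0,0,0,0,0,0,0.525],
  [0,0,0,0,0,0,0.525],
  [0,0,0,0,0,0,0.525],
], force=30)

```text
time_s: 10.15
tool_pos: [0.4777, 0.1661, 0.1463]
tool_rot: [180.0, 0.0, 174.0]
force: [-0.1, 0.5, 1.2]
grip_width: 0.0479
```

Emit:
drive_tool([
  [0,0,0,0,0,0,0.525],
  [0,0,0,0,0,0,0.525],
  [0,0,0,0,0,0,0.525],
  [0,0,0,0,0,0,0.525],
])

```text
time_s: 10.48
tool_pos: [0.4778, 0.1662, 0.1464]
tool_rot: [180.0, 0.0, 174.0]
force: [-0.0, -0.2, 1.7]
grip_width: 0.0457
```

Emit:
drive_tool([
  [0,0,-0.5,0,0,0,0.525],
  [0,0,-0.8,0,0,0,0.525],
  [0,0,-1,0,0,0,0.525],
  [0,0,-1,0,0,0,0.525],
  [0,0,-1,0,0,0,0.525],
  [0,0,-1,0,0,0,0.525],
  [0,0,-0.7,0,0,0,0.525],
  [0,0,0,0,0,0,0.525],
])

```text
time_s: 11.15
tool_pos: [0.4787, 0.1665, 0.2085]
tool_rot: [179.9, 0.2, 174.0]
force: [-0.4, -0.0, -0.9]
grip_width: 0.0458
```

```bash
python3 - <<'E'
from h import *
o=env.get_obs(); print(o["tool_pos"],o["force"],o["grip_width"])
c=env.read_camera("side"); cv2.imwrite("pics/s5.png",cv2.convertScaleAbs(cv2.resize(c["img"][120:230,90:240],None,fx=5,fy=5),alpha=1.8))
E
```

```text
[0.47870804 0.16650497 0.20851083] [-0.38480752 -0.02922878 -0.93777128] 0.045752934882171144
```

View pics/s5.png

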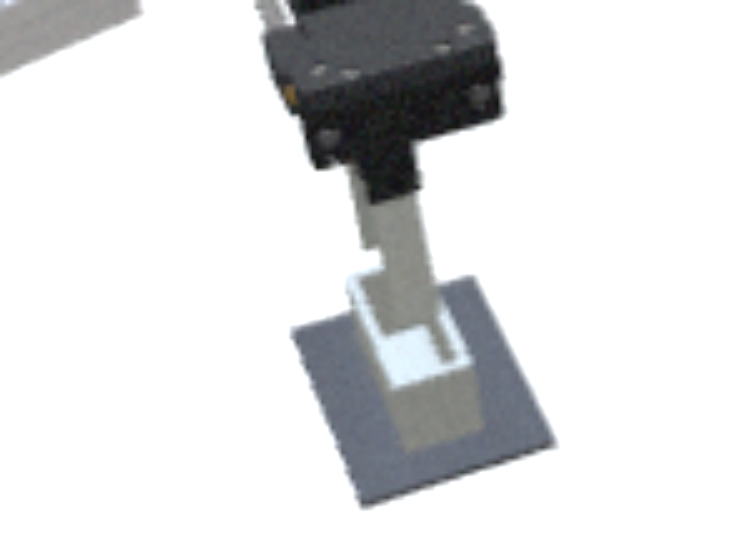

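Emit:
drive_tool([
  [0,0,-1,0,0,0,0.525],
  [0,0,-2,0,0,0,0.525],
  [0,0,-2.5,0,0,0,0.525],
  [0,0,-2,0,0,0,0.525],
  [0,0,-1.5,0,0,0,0.525],
  [0,0,-0.5,0,0,0,0.525],
])

```text
time_s: 11.7
tool_pos: [0.4785, 0.1663, 0.304]
tool_rot: [179.9, 0.2, 174.0]
force: [0.8, 0.6, -0.3]
grip_width: 0.0456
```

Emit:
drive_tool([
  [-0.1,-0.5,0,0,0,0,0.525],
  [-0.2,-1.2,0,0,0,0,0.525],
  [-0.4,-2,0,0,0,0,0.525],
  [-0.4,-2.4,0,0,0,0,0.525],
  [-0.4,-2.4,0,0,0,0,0.525],
  [-0.45,-2.4,0,0,0,0,0.525],
  [-0.45,-2.4,0,0,0,0,0.525],
  [-0.45,-2.4,0,0,0,0,0.525],
  [-0.45,-2.4,0,0,0,0,0.525],
  [-0.45,-2.4,0,0,0,0,0.525],
  [-0.45,-2.4,0,0,0,0,0.525],
  [-0.45,-2.4,0,0,0,0,0.525],
  [-0.4,-2.4,0,0,0,0,0.525],
  [-0.4,-2.4,0,0,0,0,0.525],
  [-0.4,-2,0,0,0,0,0.525],
  [-0.3,-1.2,0,0,0,0,0.525],
  [-0.2,-0.6,0,0,0,-1.2,0.525],
  [-0.1,-0.4,0,0,0,-1.1,0.525],
  [0,0,0,0,0,0,0.525],
  [0,0,0,0,0,0,0.525],
])

```text
time_s: 13.37
tool_pos: [0.5047, -0.1826, 0.3]
tool_rot: [-180.0, -0.1, 176.1]
force: [0.3, 0.7, -1.1]
grip_width: 0.0458
```

Emit:
drive_tool([
  [0,0,0,0,0,0,0.525],
  [0,0,0,0,0,0,0.525],
  [0,0,0,0,0,0,0.525],
])

```text
time_s: 13.62
tool_pos: [0.5057, -0.1814, 0.3011]
tool_rot: [180.0, -0.0, 176.3]
force: [-0.3, 1.2, -0.5]
grip_width: 0.0459
```

```bash
python3 - <<'E'
from h import *
o=env.get_obs(); print(o["tool_pos"],o["tool_rot"],o["force"],o["grip_width"])
c=env.read_camera("wrist"); cv2.imwrite("pics/w6.png",cv2.convertScaleAbs(c["img"],alpha=1.8))
print([proj(c,p).round(1).tolist() for p in [(.5035,-.1772,.09)]])
np.savez("w6.npz",m=c["mtx"],p=c["pose"])
c=env.read_camera("side"); cv2.imwrite("pics/s6.png",cv2.convertScaleAbs(cv2.resize(c["img"][130:345,170:330],None,fx=2.75,fy=2.75),alpha=1.8))
E
```

```text
[ 0.50573245 -0.18138348  0.30107702] [ 1.79985955e+02 -1.34345927e-02  1.76290766e+02] [-0.29878838  1.15221875 -0.46606915] 0.045865101962009186
[[259.2, 176.7]]
```

View pics/w6.png

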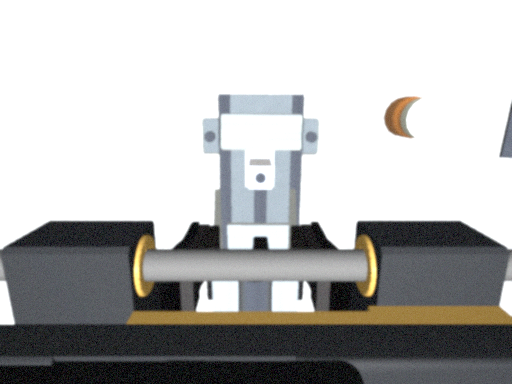

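View pics/s6.png

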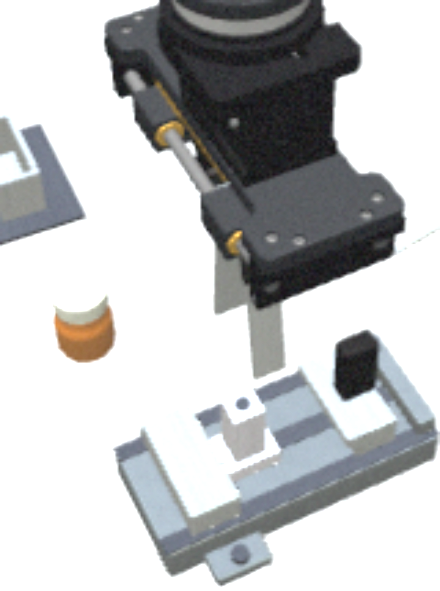

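Emit:
drive_tool([
  [0.17,0.45,0,0,0,0,0.525],
  [0,0,0.8,0,0,0,0.525],
  [0,0,1.2,0,0,0,0.525],
  [0,0,1.4,0,0,0,0.525],
  [0,0,1.2,0,0,0,0.525],
  [0,0,0.8,0,0,0,0.525],
  [0,0,0.5,0,0,0,0.525],
  [0,0,0,0,0,0,0.525],
  [0,0,0,0,0,0,0.525],
  [0,0,0,0,0,0,0.525],
])

```text
time_s: 14.55
tool_pos: [0.5048, -0.1774, 0.2428]
tool_rot: [-180.0, 0.1, 176.3]
force: [-0.0, -0.0, -1.2]
grip_width: 0.0458
```

```bash
python3 - <<'E'
from h import *
o=env.get_obs(); print(o["tool_pos"],o["tool_rot"],o["force"],o["grip_width"])
c=env.read_camera("wrist"); cv2.imwrite("pics/w7.png",cv2.convertScaleAbs(c["img"],alpha=1.4))
R=cv2.Rodrigues(np.array([0.,0,0]))[0]
print([proj(c,p).round(1).tolist() for p in [(.5043,-.1768,.09)]])
c=env.read_camera("side"); cv2.imwrite("pics/s7.png",cv2.convertScaleAbs(cv2.resize(c["img"][220:330,200:310],None,fx=5,fy=5),alpha=1.4))
E
```

```text
[ 0.50481393 -0.1773668   0.24281197] [-1.79991270e+02  6.19098936e-02  1.76256439e+02] [-0.03317322 -0.02213585 -1.21314301] 0.045769797102349234
[[255.7, 195.3]]
```

View pics/w7.png

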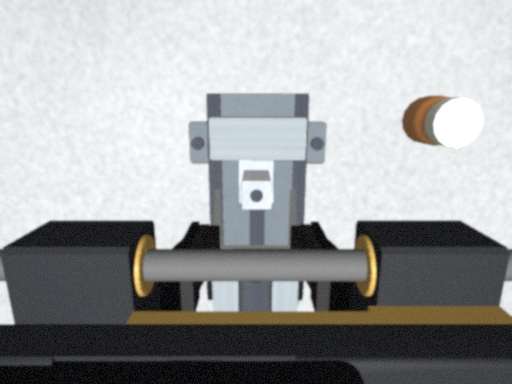

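View pics/s7.png

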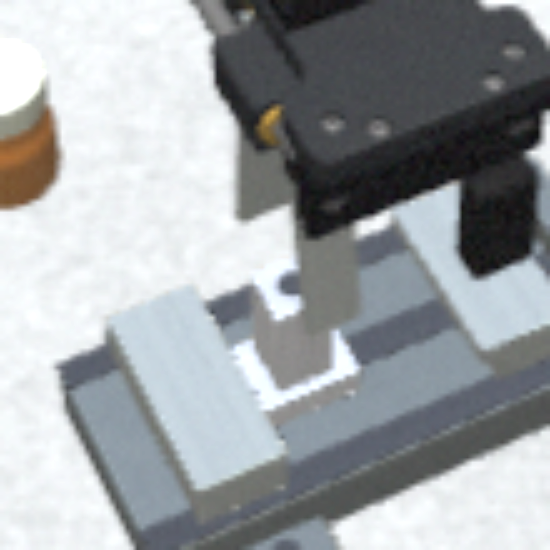

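```bash
python3 - <<'E'
from h import *
c=env.read_camera("side")
for p in [(303,336),(355,318),(236,219),(282,205)]: print(plane(c,unc(*p,200,220,5),.1018).round(4))
E
```

```text
[ 0.4907 -0.205   0.1018]
[ 0.5093 -0.2077  0.1018]
[ 0.495  -0.1514  0.1018]
[ 0.5118 -0.1544  0.1018]
```

Emit:
drive_tool([
  [0,0,0.6,0,0,0,0.525],
  [0,0,0.9,0,0,0,0.525],
  [0,0,1,0,0,0,0.525],
  [0,0,0.9,0,0,0,0.525],
  [0,0,0.6,0,0,0,0.525],
  [0,0,0,0,0,0,0.525],
  [0,0,0,0,0,0,0.525],
  [0,0,0,0,0,0,0.525],
])

```text
time_s: 15.37
tool_pos: [0.5046, -0.1773, 0.2024]
tool_rot: [-180.0, 0.0, 176.3]
force: [0.9, 0.8, -1.2]
grip_width: 0.0457
```

```bash
python3 - <<'E'
from h import *
o=env.get_obs(); print(o["tool_pos"],o["tool_rot"],o["force"],o["grip_width"])
c=env.read_camera("wrist"); cv2.imwrite("pics/w8.png",cv2.convertScaleAbs(c["img"],alpha=1.4))
c=env.read_camera("side"); cv2.imwrite("pics/s8.png",cv2.convertScaleAbs(cv2.resize(c["img"][220:330,200:310],None,fx=5,fy=5),alpha=1.4))
E
```

```text
[ 0.50463756 -0.17732149  0.20242363] [-1.79989321e+02  2.10903603e-02  1.76254006e+02] [ 0.91156754  0.83762971 -1.23304927] 0.04573983968898669
```

View pics/w8.png

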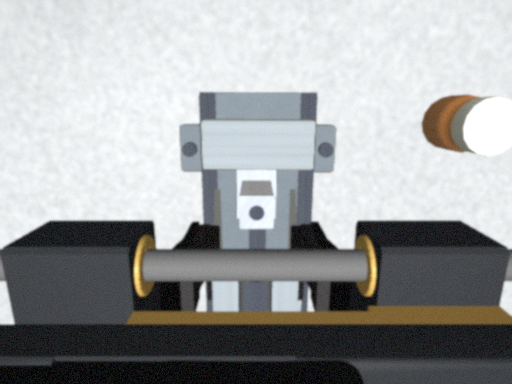

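View pics/s8.png

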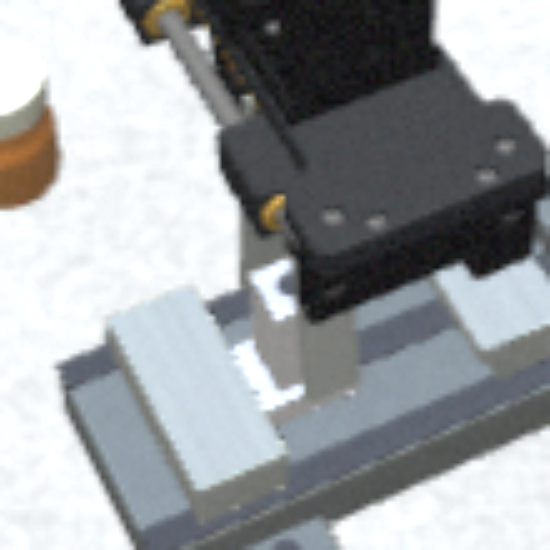

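Emit:
drive_tool([
  [0,0,0,0,0,0,0.45],
  [0,0,0,0,0,0,0.4],
  [0,0,0,0,0,0,0],
  [0,0,0,0,0,0,0],
  [0,0,0,0,0,0,0],
  [0,0,0,0,0,0,0],
  [0,0,0,0,0,0,0],
  [0,0,0,0,0,0,0],
], force=52)

```text
time_s: 16.13
tool_pos: [0.5045, -0.1772, 0.2024]
tool_rot: [180.0, 0.0, 176.3]
force: [-0.5, 0.1, 0.1]
grip_width: 0.0353
```

```bash
python3 - <<'E'
from h import *
o=env.get_obs(); print(o["tool_pos"],o["tool_rot"],o["force"],o["grip_width"])
c=env.read_camera("wrist"); cv2.imwrite("pics/w9.png",cv2.convertScaleAbs(c["img"],alpha=1.4))
E
```

```text
[ 0.50450733 -0.17718876  0.20237014] [1.79993237e+02 1.50715352e-02 1.76255544e+02] [-0.50653105  0.12007221  0.07801601] 0.03527421737763639
```

View pics/w9.png

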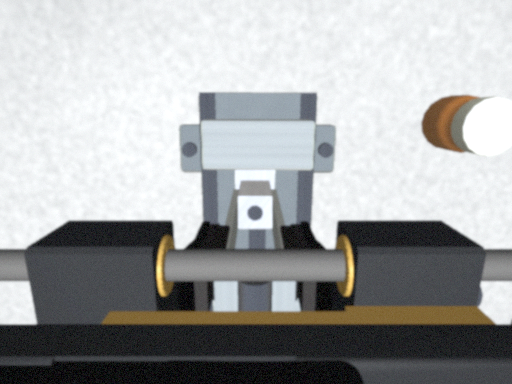

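Emit:
drive_tool([
  [0,0,0,0,0,0,0],
  [0,0,0,0,0,0,0],
  [0,0,-0.2,0,0,0,0],
  [0,0,-0.4,0,0,0,0],
  [0,0,-0.6,0,0,0,0],
  [0,0,-0.6,0,0,0,0],
  [0,0,-0.6,0,0,0,0],
  [0,0,-0.6,0,0,0,0],
  [0,0,0,0,0,0,0],
])

```text
time_s: 16.93
tool_pos: [0.5051, -0.1775, 0.2339]
tool_rot: [-180.0, 0.1, 176.3]
force: [0.2, 0.0, -1.2]
grip_width: 0.035
```

```bash
python3 - <<'E'
from h import *
o=env.get_obs(); print(o["tool_pos"],o["tool_rot"],o["force"],o["grip_width"])
c=env.read_camera("side"); cv2.imwrite("pics/s9.png",cv2.convertScaleAbs(cv2.resize(c["img"][200:330,190:320],None,fx=4,fy=4),alpha=1.4))
E
```

```text
[ 0.50512692 -0.17750772  0.23394468] [-1.79997804e+02  1.47768472e-01  1.76257867e+02] [ 0.21516315  0.00841829 -1.23146232] 0.03503483800347041
```

View pics/s9.png

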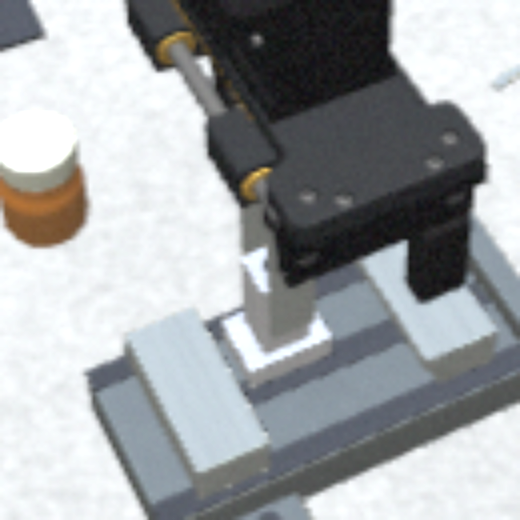

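The piece is rising in the tongs and the jaw is still open. I'll keep lifting.

Emit:
drive_tool([
  [0,0,-0.4,0,0,0,0],
  [0,0,-0.7,0,0,0,0],
  [0,0,-0.9,0,0,0,0],
  [0,0,-1,0,0,0,0],
  [0,0,-1,0,0,0,0],
  [0,0,-1,0,0,0,0],
  [0,0,-1,0,0,0,0],
  [0,0,-1,0,0,0,0],
  [0,0,-0.9,0,0,0,0],
  [0,0,-0.7,0,0,0,0],
  [0,0,-0.4,0,0,0,0],
  [0,0,0,0,0,0,0],
  [0,0,0,0,0,0,0],
  [0,0,0,0,0,0,0],
  [0,0,0,0,0,0,0],
  [0,0,0,0,0,0,0],
  [0,0,0,0,0,0,0],
])

```text
time_s: 18.4
tool_pos: [0.5043, -0.1771, 0.3219]
tool_rot: [180.0, -0.0, 176.3]
force: [-0.2, -0.7, -1.7]
grip_width: 0.0353
```

```bash
python3 - <<'E'
from h import *
o=env.get_obs(); print(o["time_s"],o["tool_pos"],o["tool_rot"],o["force"],o["grip_width"])
S=c=env.read_camera("side"); cv2.imwrite("pics/s10.png",cv2.convertScaleAbs(cv2.resize(c["img"][150:330,170:340],None,fx=3.3,fy=3.3),alpha=1.4))
for z in (.03,.11,.12,.13,.14,.15): print(z,proj(S,(.5019,-.1772,z)).round(1), "crop",((proj(S,(.5019,-.1772,z))-[170,150])*3.3).round())
c=env.read_camera("wrist"); cv2.imwrite("pics/w10.png",cv2.convertScaleAbs(c["img"],alpha=1.4))
E
```

```text
18.4 [ 0.50427822 -0.17713084  0.3218831 ] [ 1.79998448e+02 -3.82704036e-02  1.76256399e+02] [-0.22962354 -0.7405984  -1.67359146] 0.035313189129143566
0.03 [258.4 295.4] crop [292. 480.]
0.11 [257.6 269.4] crop [289. 394.]
0.12 [257.5 265.8] crop [289. 382.]
0.13 [257.4 262.2] crop [288. 370.]
0.14 [257.3 258.6] crop [288. 358.]
0.15 [257.1 254.9] crop [288. 346.]
```

View pics/s10.png

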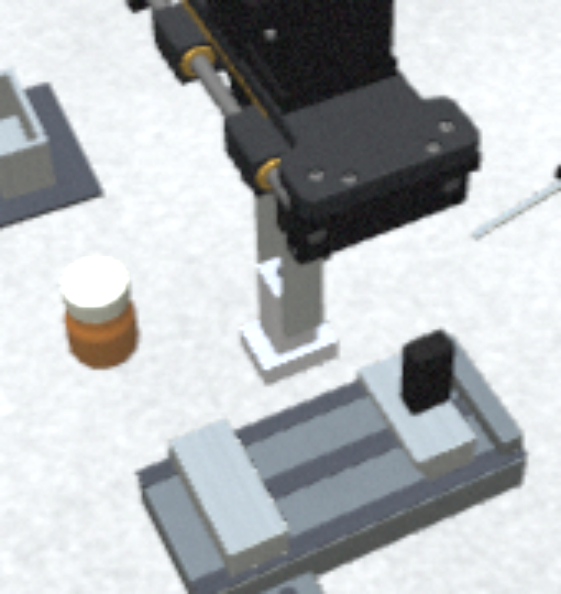

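View pics/w10.png

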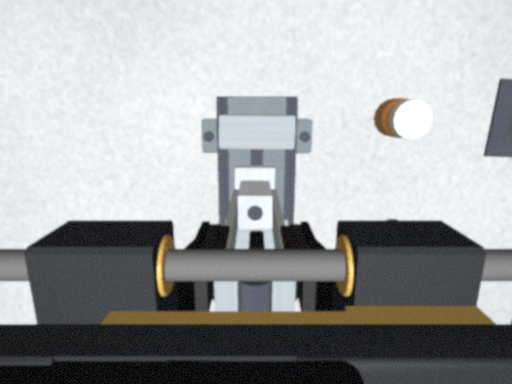

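```bash
python3 - <<'E'
from h import *
T=env.read_camera("top");S=env.read_camera("side")
cv2.imwrite("pics/s11.png",cv2.convertScaleAbs(cv2.resize(S["img"][235:285,270:340],None,fx=8,fy=8,interpolation=cv2.INTER_CUBIC),alpha=1.8))
a=cv2.imread("pics/side0.png")
# handle black mask centroid, before / after, side view
g=lambda im,x,y,w,h:(lambda m:(m.sum(),np.nonzero(m)[1].mean()+x,np.nonzero(m)[0].mean()+y))((im[y:y+h,x:x+w].max(2)<28))
A=g(a,262,255,30,32);B=g(S["img"],285,245,30,35);print(A,B)
pa=plane(S,A[1:],.079);pb=plane(S,B[1:],.079);print(pa,pb,np.linalg.norm(pb-pa))
E
```

```text
(np.int64(229), np.float64(277.69868995633186), np.float64(273.2227074235808)) (np.int64(208), np.float64(298.88461538461536), np.float64(265.0673076923077))
[ 0.53899542 -0.18289253  0.079     ] [ 0.5808259  -0.18723804  0.079     ] 0.04205558284453819
```

```bash
python3 - <<'E'
from h import *
S=env.read_camera("side"); T=env.read_camera("top")
a=cv2.imread("pics/side0.png"); ta=cv2.imread("pics/top0.png")
up=lambda im:cv2.resize(im,None,fx=6,fy=6,interpolation=cv2.INTER_CUBIC)
for nm,c,im0,(x,y,w,h),z in [("side",S,a,(265,254,27,34),.085),]:
  u0=up(im0); u1=up(c["img"]); t=u0[y*6:(y+h)*6,x*6:(x+w)*6]
  r=cv2.matchTemplate(u1[(y-25)*6:(y+h+10)*6,(x+5)*6:(x+w+45)*6],t,cv2.TM_CCOEFF_NORMED); _,m,_,l=cv2.minMaxLoc(r)
  d=np.array([l[0]/6+5,l[1]/6-25]);c0=np.array([x+w/2,y+h/2]);print(nm,m,d,plane(c,c0+d,z)-plane(c,c0,z),np.linalg.norm(plane(c,c0+d,z)-plane(c,c0,z)))
t1=T["img"]; cv2.imwrite("pics/t11.png",np.hstack([cv2.convertScaleAbs(up(q[165:240,300:365]),alpha=1.6) for q in (ta,t1)]))
cv2.imwrite("pics/s12.png",np.hstack([cv2.convertScaleAbs(up(q[240:310,255:320]),alpha=1.6) for q in (a,S["img"])]))
E
```

```text
side 0.9577686190605164 [21.33333333 -8.83333333] [ 0.04273767 -0.00317087  0.        ] 0.04285513831768693
```

View pics/s12.png

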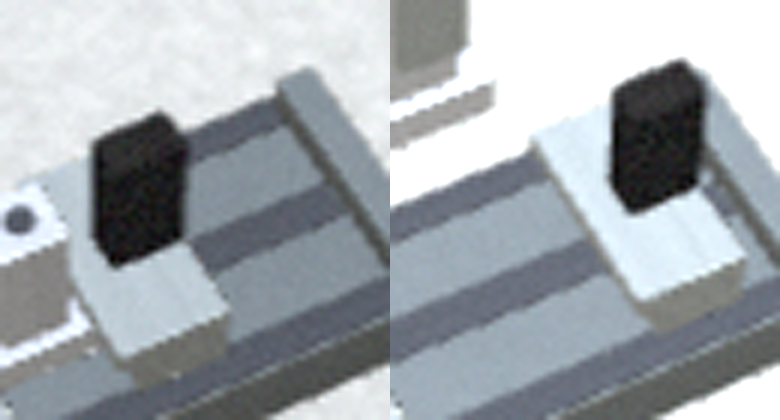

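View pics/t11.png

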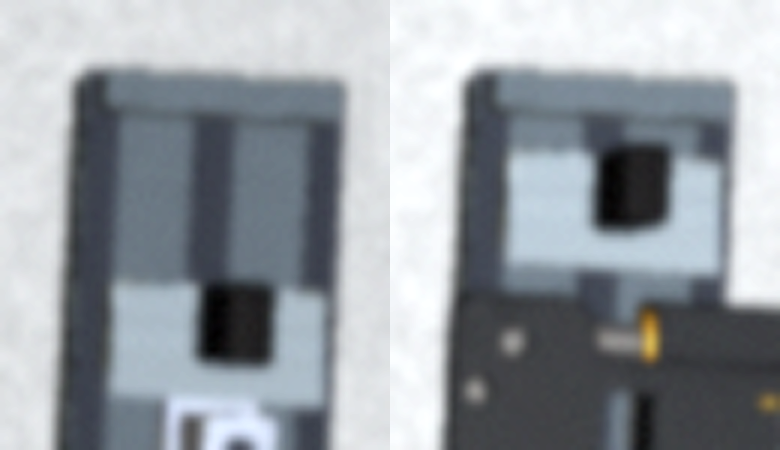

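```bash
python3 - <<'E'
from h import *
o=env.get_obs(); print(o["time_s"],o["tool_pos"],o["joint_velocities"].max() if hasattr(o["joint_velocities"],'max') else 0,o["grip_width"])
print(env.sign_off())
E
```

```text
18.7 [ 0.50442738 -0.17719813  0.32222445] 0.04090548758068396 0.035017559299544296
the job is handed in; nothing more can be done
None
```

I opened the vise jaw, took the tongs from the holder, closed them on the stem and lifted the piece straight out. I handed the job in at 18.7 s with the piece still held in the tongs.

**What the last checks showed:**
- **Lift:** the gripper rose about 12 cm. The side view puts the foot's underside about 11–12 cm above the vise bed.
- **Grip:** the pads held steady at about 35 mm under a 52 N grip. The stem's hole sat at the same pixel in the wrist view before and after the lift, so the piece did not slip.
- **Vise:** the jaw ran into its stop, where the push rose to about 17 N with almost no further movement. The arm travelled 44 mm, while the camera views gave 42–44 mm. The handle stood about 83 mm from the piece's original place, which matches fully open if the jaw started about 2 mm open; that start is inferred from the pictures.
- **Clearances:** the gripper stayed well above the piece. I kept it clear of the jar, slug and driver, but did not re-measure their positions at the end.

**What disagreed:** the side camera put the piece's x position about 2.4 mm lower than the top camera did. I aimed using the wrist view instead.

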